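Emboss a memo pad: slide it into the press, mesh the splined die, press it home and hold

ROBOT

A 6-joint arm with a two-finger parallel gripper is mounted at the origin on the work surface. World frame = base frame: x ahead of the robot, y to its left, z up, the work surface at z = 0. Lengths are in mm, angles in rad, forces in N, time in s.
With the tool pointing down it reaches from about 325 to 875 mm from the base axis. Payload 4.4 kg.
Tool frame: the origin (TCP) lies on the centre line of the jaws, within the pads' length; the fingertips stand ahead of it and the grasp point (between the pads) lies 6 mm ahead of it (ctrl.tcp_to_tips is the z of the fingertips in the tool frame, in mm); z points along the fingers, y is the direction in which the jaws open and shut (so a half turn about z gives the same grasp; the last joint's range is limited). The gripper opens to 85 mm and grips with 20 to 120 N. Pads are 22 mm wide; open, the fingers measure 114 mm over their backs; the gripper's body (76 mm by 85 mm) begins 54 mm behind the grasp point. The pads swing forward as they close: fully open they stand 13 mm farther back than shut.
Start: joints at [-0.15, 0.207, 1.542, -0, 1.393, -0.15], TCP at [575.002, -0.012, 256.282] pointing down, gripper open.
Joint ranges: [-2.73, 2.73], [-0.86, 2.22], [0.23, 2.46], [-1.11, 4.25], [0.08, 2.63], [-2.82, 2.82]. Speed limits (rad/s): [2.79, 2.79, 3.14, 3.14, 3.14, 3.14].

INTERFACE

Orientations are given as a 3x3 rotation matrix whose columns are the frame's x, y, z axes.
In Python, from plant import ctrl, sensors, optics gives the robot as it stands. Calls block until the motion is done:
- ctrl.move_ptp(position, orientation): joint-space move of the TCP to a pose.
- ctrl.move_l(position, rot=None, vel=150, threshold=None): straight line of the TCP; rot=None keeps the orientation; vel is the mean speed in mm/s. With threshold (N) it stops when the force on the tool has changed by that much, and returns True; else False.
- ctrl.set_joints(angles): joint-space move.
- ctrl.gripper_to(opening, force=None): finger opening in mm; force is the grip in N (None keeps the last); returns when the fingers have stopped.
- ctrl.hold(seconds).
- ctrl.solve_ik(position, orientation): joint angles nearest the present ones, or None.
- sensors.read_state(): the state.
- optics.grab_frame(name): name is "scene" or "side" or "wrist"; returns (picture, depth): 384x512x3 uint8, red, green, blue; 384x512 float32, mm along the optical axis (not along the pixel's ray), 0 where there is no reading.
- optics.camera_params(name): a dict with "mtx" (3x3 intrinsics, pixels), "R" (3x3) and "t" (3): a world point X has camera coordinates R X + t; the wrist camera has in their place "T_tool_cam" (4x4, takes a point from camera to tool coordinates, whose origin is the TCP and whose axes are the flange's). Camera axes: x right, y down, z forward; pixel columns grow to the right and rows downward; lengths in mm; the calibration is good to about 2 mm. A picture is of the moment at which its call begins: read the wrist's pose just before it. camera_params takes no time and is no camera call.
A pose or a line that the arm cannot do raises ctrl.MotionError and nothing moves.
- ctrl.finish_job(): hands the job in, once; it reports no verdict.
The state is a dict: "t": time; "q": joint angles; "qvel": joint speeds; "tau": joint torques, N m; "eef_pos": TCP position; "eef_rot": TCP orientation; "force": force on the tool from outside, world axes, zero at the start; "wrist_torque": the same for the moment, N m; "grip_width": finger opening in mm.
Only numpy, scipy, OpenCV 4.12 (cv2) and the standard library are available. Lean on these libraries where they do the work, as an engineer would, in place of code of your own. Each camera call takes 0.05 s, during which the arm holds its last target. There are 200 camera calls.

TASK

Slide the memo pad flat along the desk, without lifting it, straight into the throat of the grey embossing press until its plain end is up against the column. Then take the die with the square handle from the rack, turn it until its splines mesh with the hole in the press head, push it fully home against its spring so its foot bears on the pad, and finish while still holding it pressed down. Leave everything else on the desk where it is.

Things in the scene. Friction and masses are not known exactly. Their poses are not given: they have to be found in the camera images.
- press: Low grey C-frame embossing press, fixed. Origin on the desk straight below the hole's vertical axis; z up. Throat opens to local -x (roughly world +y); column at local +x, 72 mm wide (y), 66 mm tall. Head over the throat: 72 mm wide (y), local x from -32 to 30 mm, underside 50 mm and top 66 mm above the desk. A paper-thin dark mat (look only) lies in the throat.
- press_mouth (a point): Centre of the hole at the head's top face, 66 mm above the desk; axes as the press. The hole is a 40 mm square, 16 mm deep, with four steel teeth 7.4 mm wide reaching in from the corners along the diagonals (tips 11 mm from the axis). They leave four keyways along local +x, -x, +y, -y, 10.3 mm wide at the narrowest.
- press_stop (a point): Foot of the middle of the column's face (the stop), at desk level, 30 mm along local +x from the hole's axis; axes as the press.
- pad: Loose stiff memo pad, brown card cover, 130 mm long (local x), 48 mm wide (y), 16 mm thick, 0.12 kg; wire spiral at its local -x end, plain end at +x. Origin: centre of its underside. Starts flat on the desk before the throat, plain end roughly towards the press. Can be pinched across its width. In place, its plain end touches the column and its centre line runs under the hole.
- pad_end (a point): Middle of the lower edge of the pad's plain end (65 mm along local +x from the pad's origin); axes as the pad.
- die: Loose embossing die, about 0.2 kg, hanging upright in one of the rack's two holes. Origin on its axis at the underside of its round steel flange (the shoulder), 50 mm across, 5 mm thick; z up. Wooden handle on the flange, 26 mm square, z = 5 to 50 mm, faces square to local x and y. Home means shoulder resting on the head's top; let go, the spring lifts it again.
- die_ribs (a point): On the die's axis at the lower end of its splines, 24 mm below the shoulder; axes as the die. Four steel splines (ribs) along local +x, -x, +y, -y, 8 mm wide, tips 17 mm from the axis, 24 mm long, about a core 19 mm across. About 1.1 mm clearance each side in the keyways; any of the four quarter turns fits.
- foot (a joint): How far the die's foot is pushed up into the die, m: 0 extended, 0.008 with the die home over the pad, 0.010 at most. Spring: 4 N at 0, about 9 N at 0.008.
- foot_tip (a point): Centre of the underside of the die's brass foot, 18 mm across, below the splines: 58 mm below the shoulder when extended. It meets the pad's top when the shoulder is still 8 mm above the head.
- rack: Fixed light wood block 180 (local x) by 80 by 70 mm tall with two square through holes 40 mm wide at local x = -45 and +45 mm, a die hanging in each by its flange, shoulder at 70 mm. Origin at the centre of its underside.
- round_die: The other die, plain, with a wooden ball knob 34 mm across (top 45 mm above the shoulder) on an equal flange; stays in the rack. Origin on its axis at the underside of the flange.
- pencil_a: Orange pencil, 168 mm long, 8 mm thick, lying between pad and rack, along local x. Leave alone.
- pencil_b: Blue pencil, 168 mm long, lying beyond the pad. Leave alone.
- sharpener: Small wooden pencil sharpener, 26 mm, 13 mm tall. Leave alone.
- magnifier: Magnifying glass lying flat, lens 68 mm across (origin at lens centre), black handle to 145 mm along local x. Leave alone.
- stapler: Black stapler, 130 mm long, 44 mm tall. Leave alone.
- eraser: White eraser 45 by 20 by 12 mm. Leave alone.
There are look-alikes about, which are no part of the job. Of the things that look like the pad, the largest one is meant.

How it is judged (in metres and radians):
On the way, in this order (a step that is already met when the one before it is completed fails the run):
1. the pad lies in the throat, plain end up against the column, straight and centred (x of pad_end in the frame of press_stop above -0.006 m and y of pad_end in the frame of press_stop between -0.01 and 0.01 m and angle between the x axis of pad and the x axis of press, either way round below 0.14 rad and height (world z) of pad below 0.004 m), for 0.2 s.
2. the die's splines have meshed with the hole (ribs at least 6 mm in) (z of die in the frame of press_mouth below 0.018 m and horizontal distance between die and press_mouth below 0.004 m and angle between die's own z axis and vertical below 0.12 rad), for 0.05 s.
At the end, for the whole second after the job is handed in: Pad flat, plain end within 6 mm of the column, within 10 mm of the middle, 0.14 rad of straight; die upright in the hole (3 mm, 0.07 rad), shoulder within 2 mm of the head, foot pushed in over 5 mm and bearing on the pad with over 5 N, fingers still holding the die down through the last second (all of step 1 and z of die in the frame of press_mouth below 0.002 m and horizontal distance between die and press_mouth below 0.003 m and angle between die's own z axis and vertical below 0.07 rad and value of joint foot above 0.005 m and contact force between die and pad above 5 N and contact force between the fingers and die above 2 N); the arm keeps its last pose, push and grip.
It fails at once if the pad is lifted off the desk (height (world z) of pad above 0.015 m or angle between pad's own z axis and vertical above 0.25 rad).
It fails at once if another thing on the desk is disturbed (moved more than 30 mm) (distance of any of round_die, pencil_a, pencil_b, sharpener, magnifier, stapler, eraser from where it was at the start of the episode above 0.03 m).
It also fails if it takes over 61 s, if anything falls off the work surface, if the arm or the gripper's body presses on something with over 40 N, if the wrist force passes 120 N, or if a joint passes its speed limit or range.

## Working session

There is one attempt and no reset: what is moved stays moved. The work goes in short steps, each a Python script; the robot and the scene stay as the last script left them, time stands still between calls to the robot, and variables do not carry over. Pictures are saved under pics/ and viewed, about 8 in all and at most 12, crops included, and the job is handed in when it is done.

```bash
ls; mkdir -p pics
cat > h.py <<'E'
import numpy as np, cv2
from plant import ctrl, sensors, optics
def shot(name, fn=None):
    s=sensors.read_state(); im,d=optics.grab_frame(name)
    if fn: cv2.imwrite('pics/'+fn+'.png', im[:,:,::-1]); np.savez('pics/'+fn, im=im,d=d,pos=s['eef_pos'],rot=s['eef_rot'])
    return im,d,s
def cam(name,s=None):
    p=optics.camera_params(name); K=np.array(p['mtx'])
    if name=='wrist':
        T=np.array(p['T_tool_cam']); R=np.array(s['eef_rot']).reshape(3,3); 
        return K, R@T[:3,:3], R@T[:3,3]+np.array(s['eef_pos'])
    R=np.array(p['R']); return K, R.T, -R.T@np.array(p['t'])
def ray(c,uv,z):
    "pixels (N,2) -> world points on plane z"
    K,R,o=c; uv=np.atleast_2d(uv).astype(float)
    d=(R@np.linalg.inv(K)@np.c_[uv,np.ones(len(uv))].T).T
    return o+d*((z-o[2])/d[:,2])[:,None]
def cloud(c,d):
    K,R,o=c; v,u=np.mgrid[:d.shape[0],:d.shape[1]]
    p=np.stack([u,v,np.ones_like(u)],-1).astype(float)@np.linalg.inv(K).T*d[...,None]
    return p@R.T+o
def down(yaw):
    "tool z down, tool x axis at world angle yaw, y = jaw axis"
    c,s=np.cos(yaw),np.sin(yaw); return np.array([[c,s,0],[s,-c,0],[0,0,-1.]])
E
python3 - <<'E'
from h import *
for n in('scene','side'):
    im,d,s=shot(n,n+'0'); c=cam(n); print(n,c[2].round(),c[1][:,2].round(2))
print(s['t'],s['eef_rot'],ctrl.tcp_to_tips,s['grip_width']); print(optics.camera_params('wrist'))
a=cv2.imread('pics/scene0.png');cv2.imwrite('pics/scene0b.png',cv2.resize(a,(800,600)))
E
```

```text
pics
scene [1232.    7.  585.] [-0.76  0.04 -0.64]
side [209. 622. 630.] [ 0.42 -0.66 -0.63]
0.05 [[ 9.85334206e-05  9.99997360e-01 -2.29549297e-03]
 [ 9.99999937e-01 -9.77521235e-05  3.40471045e-04]
 [ 3.40245757e-04 -2.29552637e-03 -9.99997307e-01]] 25.0 85.30295157624859
{'mtx': array([[319.17121738,   0.        , 249.47110954],
       [  0.        , 319.17121738, 193.7084705 ],
       [  0.        ,   0.        ,   1.        ]]), 'T_tool_cam': array([[ 3.33837269e-04, -9.65265211e-01, -2.61271813e-01,
         6.63241080e+01],
       [ 9.99999533e-01,  5.59273420e-04, -7.88489431e-04,
        -4.52825745e-01],
       [ 9.07223798e-04, -2.61271428e-01,  9.65264947e-01,
        -1.19121617e+02],
       [ 0.00000000e+00,  0.00000000e+00,  0.00000000e+00,
         1.00000000e+00]])}
```

View pics/scene0b.png

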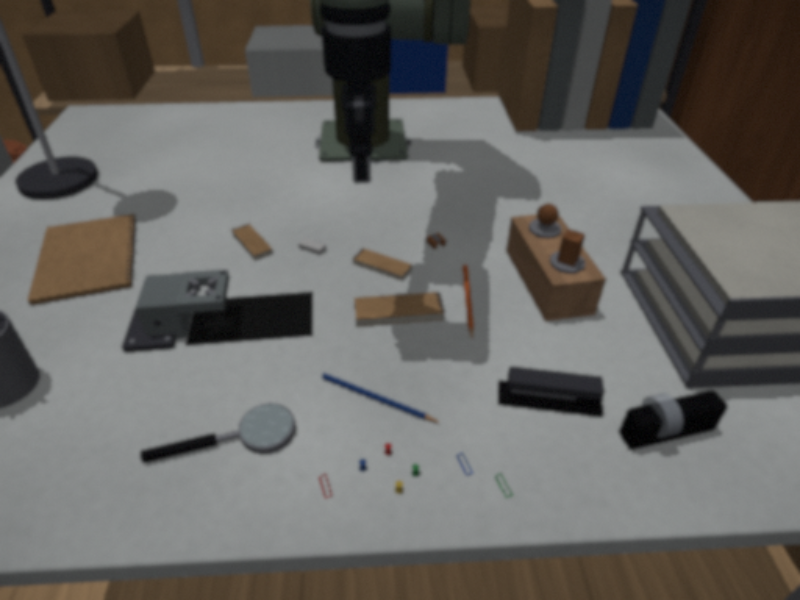

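View pics/side0.png

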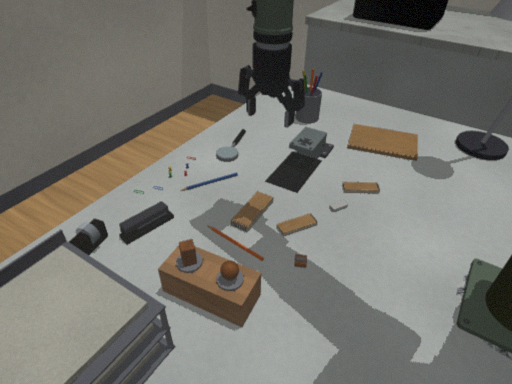

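The scene view (800x600) shows the press at (180,305) and its hole at (205,288). The square-handled die is at (571,250) and the ball-knob die at (548,217). There are four pad-like things: a brown block at (398,308) before the throat, smaller ones at (382,263) and (252,240), and a wide brown board at (85,255). I'll measure all four and enlarge a crop.

Run:
```python
from h import *
for n in('scene','side'):
    f=np.load(f'pics/{n}0.npz'); im,d=f['im'],f['d']; c=cam(n); P=cloud(c,d)
    hsv=cv2.cvtColor(im,cv2.COLOR_RGB2HSV)
    ok=(d>0)&(P[...,2]>5)&(P[...,2]<200)&(P[...,0]>300)&(P[...,0]<1000)&(abs(P[...,1])<600)
    m=(ok&(P[...,2]<24)&(hsv[...,1]>90)&(hsv[...,0]<25)).astype(np.uint8)
    k,l,st,ce=cv2.connectedComponentsWithStats(m)
    for i in range(1,k):
        if st[i,4]<60: continue
        Q=P[l==i]; r=cv2.minAreaRect(Q[:,:2].astype(np.float32)); print(n,'brown',ce[i].round(),st[i,4],np.round(r[0]),np.round(r[1]),round(r[2],1),'z',np.percentile(Q[:,2],[50,90]).round(1))
    m=(ok&(P[...,2]>30)).astype(np.uint8)
    k,l,st,ce=cv2.connectedComponentsWithStats(m)
    for i in range(1,k):
        if st[i,4]<60: continue
        Q=P[l==i]; zt=np.percentile(Q[:,2],70); r=cv2.minAreaRect(Q[:,:2].astype(np.float32)); print(n,'tall',ce[i].round(),st[i,4],np.round(r[0]),np.round(r[1]),round(r[2],1),'z',np.percentile(Q[:,2],[10,50,90,99]).round(1))
    b=(hsv[...,2]<45)&(P[...,2]<6)&(P[...,0]>400)
a=cv2.imread('pics/scene0.png')[120:240,80:400];b=cv2.imread('pics/side0.png')[120:320,150:390]
cv2.imwrite('pics/c1.png',np.vstack([cv2.resize(a,(800,300),interpolation=3),cv2.resize(b[:90],(800,300),interpolation=3)]))
```

```text
scene brown [ 53. 165.] 2621 [ 426. -468.] [206. 143.] 14.0 z [12.3 13.7]
scene brown [161. 153.] 195 [ 398. -198.] [86. 30.] 31.4 z [11.5 12.7]
scene brown [354. 191.] 302 [549. 259.] [181.  69.] 32.1 z [16.2 22.3]
scene brown [245. 168.] 229 [475.  26.] [87. 30.] 57.7 z [11.3 12.5]
scene brown [299. 189.] 99 [560. 155.] [  7. 149.] 85.8 z [7.5 8.9]
scene brown [254. 196.] 629 [589.  45.] [ 44. 122.] 3.1 z [15.9 17.1]
scene tall [465. 176.] 8799 [630. 506.] [188. 253.] 89.9 z [ 66.  136.2 139.2 152.3]
scene tall [355. 164.] 2480 [523. 289.] [185.  82.] 7.2 z [ 41.1  69.4 102.7 119.8]
scene tall [115. 189.] 1607 [ 590. -259.] [ 77. 117.] 4.0 z [46.2 65.2 67.  68.1]
scene tall [  7. 226.] 629 [ 699. -448.] [72. 22.] 2.5 z [ 36.   61.8  97.9 101.9]
scene tall [355. 244.] 891 [765. 230.] [114.  30.] 78.0 z [34.7 42.9 44.5 45.4]
scene tall [430. 263.] 1299 [824. 358.] [ 48. 120.] 4.5 z [36.6 48.8 60.1 64. ]
side brown [384. 141.] 1574 [ 419. -466.] [205. 150.] 14.8 z [12.6 14.2]
side brown [361. 186.] 242 [ 394. -196.] [90. 34.] 31.7 z [11.9 13.2]
side brown [252. 209.] 618 [583.  48.] [ 47. 127.] 3.2 z [16.  17.5]
side brown [296. 223.] 355 [469.  28.] [91. 33.] 58.8 z [11.5 12.8]
side brown [237. 243.] 167 [558. 156.] [  9. 155.] 85.0 z [7.3 8.7]
side brown [211. 305.] 442 [502. 322.] [191.  69.] 30.2 z [15.  22.1]
side tall [311.  96.] 651 [ 696. -475.] [82. 74.] 72.3 z [ 40.9  97.2 150.9 167.4]
side tall [308. 140.] 696 [ 589. -258.] [ 74. 122.] 2.7 z [52.4 65.6 67.5 68.7]
side tall [143. 217.] 597 [764. 231.] [114.  31.] 77.8 z [34.4 43.  44.8 45.9]
side tall [ 74. 315.] 19192 [686. 463.] [215. 403.] 70.1 z [ 72.6 137.8 139.4 151.1]
side tall [210. 278.] 4512 [522. 290.] [182.  83.] 7.4 z [ 45.3  69.6 102.4 119.9]
```

View pics/c1.png

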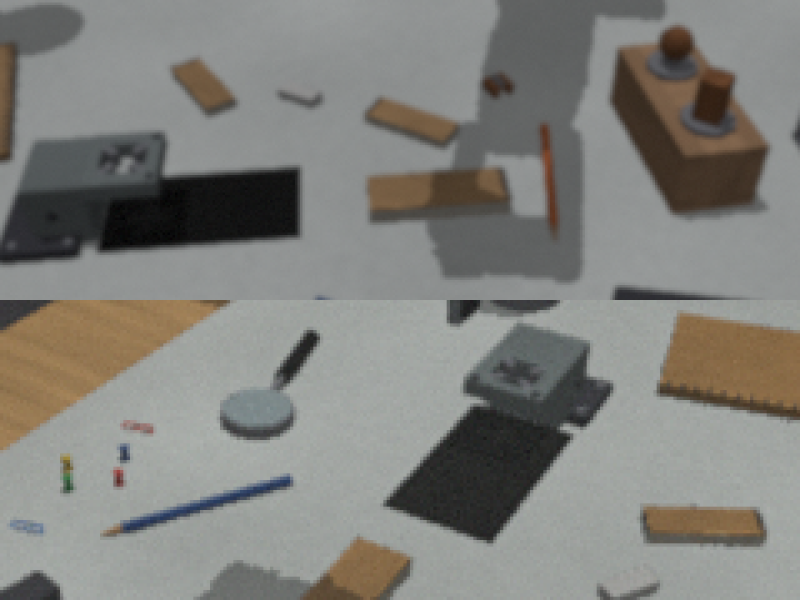

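The block at (398,308) measures 47 x 127 mm with its top at 16-17 mm, at about (586, 46), so it fits the description. The two smaller ones measure 90 x 33 mm and the board 205 x 145 mm, so neither fits. Next is a wrist look at pad and press together, and two looks at the hole with different wrist yaws to cancel camera offset errors.

Run:
```python
from h import *
ctrl.move_ptp([588,-110,260],down(np.pi/2)); ctrl.hold(.3)
im,d,s=shot('wrist','w1'); c=cam('wrist',s);P=cloud(c,d)
hsv=cv2.cvtColor(im,cv2.COLOR_RGB2HSV)
m=((d>0)&(P[...,2]>9)&(P[...,2]<24)&(hsv[...,1]>80)&(hsv[...,0]<25)).astype(np.uint8)
k,l,st,ce=cv2.connectedComponentsWithStats(m)
for i in range(1,k):
    if st[i,4]<200: continue
    uv=np.argwhere(l==i)[:,::-1]; Q=ray(c,uv,16); r=cv2.minAreaRect(Q[:,:2].astype(np.float32)); print(ce[i].round(),st[i],np.round(r[0],1),np.round(r[1],1),round(r[2],1),np.median(P[l==i][:,2]))
m=((d>0)&(P[...,2]>60)&(P[...,2]<75)).astype(np.uint8)
k,l,st,ce=cv2.connectedComponentsWithStats(m)
for i in range(1,k):
    if st[i,4]<500: continue
    uv=np.argwhere(l==i)[:,::-1]; Q=ray(c,uv,66);r=cv2.minAreaRect(Q[:,:2].astype(np.float32)); print('head',ce[i].round(),st[i],np.round(r[0],1),np.round(r[1],1),round(r[2],1),np.median(P[l==i][:,2]))
print(s['t'])
```

```text
[140.  36.] [ 109    0   63   80 2495] [471.5  27.9] [86.7 32.2] 57.3 13.166034491702987
[248.  39.] [ 224    0   47   83 3448] [585.4  23.6] [44.9 80. ] 3.1 17.489610347275914
[ 89. 240.] [  60  220   67   42 1070] [ 394.8 -195.3] [85.5 29.1] 32.1 12.96775525804793
head [250. 297.] [ 214  255   69   84 4518] [ 587.6 -248.3] [ 72.3 104. ] 3.3 67.22105963243939
0.9167
```

View pics/w1.png

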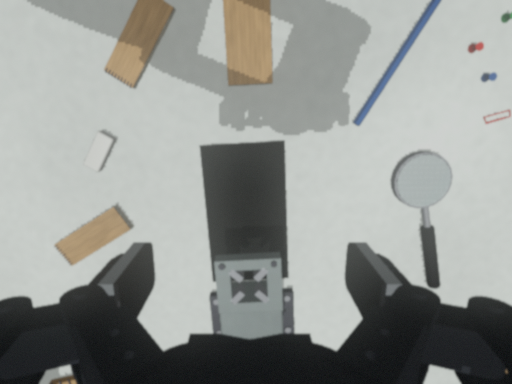

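The wrist view shows the pad at (248,40), its plain end facing the press with its lower edge at row 85. The hole with its four diagonal teeth is at (249,286). Press and pad are both about 3.2° off the world axes. Next come two opposite-yaw looks at the hole, then at the die.

```bash
python3 - <<'E'
from h import *
def hole(tag):
    im,d,s=shot('wrist',tag); c=cam('wrist',s);P=cloud(c,d)
    top=((d>0)&(abs(P[...,2]-67)<4)&(np.hypot(P[...,0]-588,P[...,1]+235)<90)).astype(np.uint8)
    k,l,st,ce=cv2.connectedComponentsWithStats(top); i=1+np.argmax(st[1:,4]); top=(l==i).astype(np.uint8)
    cs,h=cv2.findContours(top,cv2.RETR_CCOMP,cv2.CHAIN_APPROX_NONE)
    for q,hh in zip(cs,h[0]):
        if cv2.contourArea(q)<100: continue
        Q=ray(c,q[:,0],66)[:,:2].astype(np.float32); r=cv2.minAreaRect(Q); M=cv2.moments(Q)
        print(tag,'inner' if hh[3]>=0 else 'outer','cen',round(M['m10']/M['m00'],1),round(M['m01']/M['m00'],1),'rect',np.round(r[0],1),np.round(r[1],1),round(r[2],1),'px',q[:,0].mean(0).round())
for tag,y in(('h0',0),('h1',np.pi)):
    ctrl.move_ptp([588,-230,220],down(y)); ctrl.hold(.3); hole(tag)
def die(tag):
    im,d,s=shot('wrist',tag); c=cam('wrist',s);P=cloud(c,d)
    for z0,nm in((120,'handle top'),(75,'flange')):
        m=((d>0)&(abs(P[...,2]-z0-1)<(5 if z0>100 else 2.5))&(abs(P[...,0]-522)<120)&(abs(P[...,1]-290)<80)).astype(np.uint8)
        k,l,st,ce=cv2.connectedComponentsWithStats(m)
        for i in range(1,k):
            if st[i,4]<150: continue
            Q=ray(c,np.argwhere(l==i)[:,::-1],z0)[:,:2].astype(np.float32); r=cv2.minAreaRect(Q); print(tag,nm,'px',ce[i].round(),st[i,4],'rect',np.round(r[0],1),np.round(r[1],1),round(r[2],1),'circ',np.round(cv2.minEnclosingCircle(Q)[0],1))
for tag,y in(('d0',0),('d1',np.pi)):
    try: ctrl.move_ptp([545,285,260],down(y)); ctrl.hold(.3); die(tag)
    except ctrl.MotionError as e: print(e)
print(sensors.read_state()['t'])
E
python3 -c "
import cv2,numpy as np
a=[cv2.imread(f'pics/{n}.png') for n in('h0','h1','d0','d1')]
a=[cv2.resize(x,(400,300)) for x in a]
cv2.imwrite('pics/m1.png',np.vstack([np.hstack(a[:2]),np.hstack(a[2:])]))"
```

```text
h0 outer cen 588.5 -258.0 rect [ 588.2 -258.2] [ 72.9 116.7] 3.4 px [282. 182.]
h0 inner cen 587.1 -232.2 rect [ 587.  -232.1] [40.7 41.3] 3.2 px [253. 185.]
h1 outer cen 587.7 -257.9 rect [ 588.  -258.1] [ 72.9 116.6] 3.3 px [218. 184.]
h1 inner cen 586.1 -232.0 rect [ 586.2 -232. ] [40.8 41.4] 3.4 px [247. 183.]
d0 handle top px [236. 163.] 1003 rect [566.5 296.4] [25.9 26.4] 53.6 circ [566.4 296.4]
d0 flange px [239. 147.] 970 rect [568.6 295.1] [49.6 44. ] 62.0 circ [566.1 296.5]
d0 flange px [249. 234.] 916 rect [480.3 285.9] [42.7 49.7] 1.9 circ [476.8 285.9]
d1 handle top px [263. 212.] 902 rect [565.2 296.6] [26.4 26.7] 53.7 circ [565.4 296.1]
d1 flange px [250. 104.] 1094 rect [476.3 285.8] [48.6 49.7] 0.0 circ [476.3 285.9]
d1 flange px [260. 189.] 816 rect [560.2 296.1] [39.1 50. ] 5.9 circ [565.8 296.7]
12.25
```

View pics/m1.png

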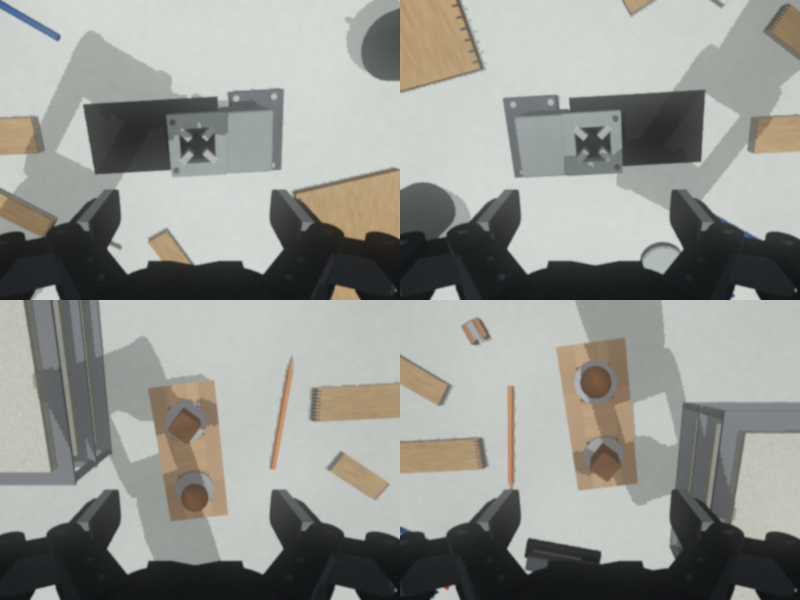

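Averaged over both yaws, the hole is at (586.6, -232.1) with yaw 3.3°, and its opening measures 40.8 mm against a true 40 mm. The square die is at (565.9, 296.4), lower image px (185,425) and (603,460), with its handle faces at 53.65°. The ball die is at (476, 286). Now I'll slide the pad.

```bash
cat >> h.py <<'E'
A=np.radians(3.3); H=np.array([586.6,-232.1]); X=np.array([np.sin(A),-np.cos(A)])  # press axis
def st(m=''):
    s=sensors.read_state(); print(m,'t',round(s['t'],2),'p',np.round(s['eef_pos'],1),'F',np.round(s['force'],1),'w',round(s['grip_width'],1)); return s
E
python3 - <<'E'
from h import *
g=np.array([581.8,88.5]); R=down(np.pi/2+A); e=H+30*X-105*X
ctrl.gripper_to(66,20)
ctrl.move_ptp([*g,90],R); ctrl.move_l([*g,28],vel=80); st('down')
ctrl.gripper_to(40,20); st('grip')
ctrl.move_l([*(e-25*X),28],vel=120); st('slid')
r=ctrl.move_l([*(e+10*X),28],vel=25,threshold=6); st('stop %s'%r); 
ctrl.gripper_to(62); st('open')
im,d,s=shot('wrist','p1'); shot('side','p1s')
a=cv2.imread('pics/p1.png');b=cv2.imread('pics/p1s.png')[90:250,220:380]
cv2.imwrite('pics/m2.png',np.hstack([cv2.resize(a,(400,300)),cv2.resize(b,(300,300))]))
E
```

```text
down t 14.59 p [582.3  88.5  28.4] F [ 0.2 -0.1  0.2] w 66.2
grip t 14.88 p [582.6  88.5  28.9] F [-0.3 -0.4  2.2] w 47.8
slid t 16.88 p [ 581.4 -132.3   28.9] F [0.1 3.  6.2] w 47.8
stop True t 17.82 p [ 582.7 -155.4   29. ] F [-0.1  1.9  3.1] w 47.7
open t 18.12 p [ 582.1 -155.    28.1] F [-0.2  0.3  0.3] w 61.9
```

View pics/m2.png

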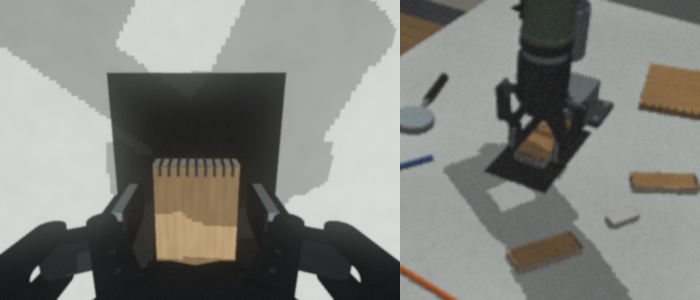

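The pad is in the throat with its wire end out, at about (197,165) in the left picture. The stop came 2 mm earlier than expected, so I'll measure the pad's rear end, then regrip and push again more firmly to be sure.

Run:
```python
from h import *
def rear(tag):
    f=np.load(f'pics/{tag}.npz'); s=dict(eef_pos=f['pos'],eef_rot=f['rot']); c=cam('wrist',s); hsv=cv2.cvtColor(f['im'],cv2.COLOR_RGB2HSV)
    m=((hsv[...,1]>80)&(hsv[...,0]<25)&(hsv[...,2]>60)).astype(np.uint8); m[345:]=0
    k,l,stt,ce=cv2.connectedComponentsWithStats(m); i=1+np.argmax(stt[1:,4])
    Q=ray(c,np.argwhere(l==i)[:,::-1],16)[:,:2]-(H+30*X); Yp=np.array([np.cos(A),np.sin(A)])
    L=np.c_[Q@X,Q@Yp]; w=L[(L[:,0]>-118)&(L[:,0]<-95)]
    row=[( (w[(abs(w[:,0]-x)<1.5)][:,1].min()+w[(abs(w[:,0]-x)<1.5)][:,1].max())/2) for x in(-115,-98)]
    print(tag,'rear x (want -130)',L[:,0].min().round(1),'y mid at x=-115,-98',np.round(row,1),'width',np.ptp(w[:,1]).round(1))
rear('p1')
s=st(); p=s['eef_pos']
ctrl.gripper_to(40,50); st('grip')
r=ctrl.move_l([p[0]+12*X[0],p[1]+12*X[1],28],vel=20,threshold=15); s=st('stop %s'%r)
ctrl.hold(.2); st('held'); ctrl.gripper_to(62,20); st('open'); shot('wrist','p2'); rear('p2')
```

```text
p1 rear x (want -130) -129.9 y mid at x=-115,-98 [ 0.1 -0.1] width 49.1
 t 18.22 p [ 582.3 -154.9   28.3] F [-0.3 -0.4 -0.2] w 61.9
grip t 18.49 p [ 582.8 -155.    28.8] F [0.8 0.3 1.5] w 46.7
stop True t 18.82 p [ 582.8 -155.1   28.8] F [1.4 1.1 3.8] w 46.5
held t 19.02 p [ 582.8 -155.1   28.8] F [0.3 1.  3.9] w 46.4
open t 19.32 p [ 581.3 -154.5   27.3] F [ 0.1 -0.3  0.8] w 61.8
p2 rear x (want -130) -129.9 y mid at x=-115,-98 [ 0.1 -0. ] width 49.1
```

Rear end at -129.9 mm (-130 means touching), centred to 0.1 mm, and the firmer push didn't move it, so the pad is seated. Now the die: grasp, lift and check it in hand.

Run:
```python
from h import *
D=np.array([565.9,296.4]); a=np.radians(53.65)
s=sensors.read_state(); p=s['eef_pos']
ctrl.move_l([p[0],p[1],170],vel=250)
ctrl.move_ptp([*D,200],down(a)); ctrl.gripper_to(46,60); print('q6',sensors.read_state()['q'][5])
print(ctrl.move_l([*D,106],vel=100,threshold=8)); st('at die')
ctrl.gripper_to(15,70); st('grip')
ctrl.move_l([*D,230],vel=120); st('lift')
b=np.pi/2+A
ctrl.move_ptp([*H,230],down(b)); ctrl.hold(.3); st('over'); print('q6',sensors.read_state()['q'][5])
shot('wrist','g1');shot('side','g1s');shot('scene','g1c')
x=cv2.imread('pics/g1.png');y=cv2.imread('pics/g1s.png')[0:190,220:420];z=cv2.imread('pics/g1c.png')[60:240,40:240]
cv2.imwrite('pics/m3.png',np.vstack([np.hstack([cv2.resize(y,(400,380)),cv2.resize(z,(400,380))])]))
```

```text
q6 0.981493266674719
False
at die t 23.14 p [566.7 296.7 107. ] F [0.8 0.  0.5] w 46.0
grip t 23.45 p [566.8 296.7 107.3] F [ 0.5 -0.7  3.7] w 25.2
lift t 24.63 p [565.1 296.1 228.6] F [-1.  -0.4 -2.7] w 25.0
over t 26.85 p [ 586.8 -231.5  230. ] F [ 0.9  0.1 -3.3] w 25.5
q6 -0.5714025937403838
```

View pics/m3.png

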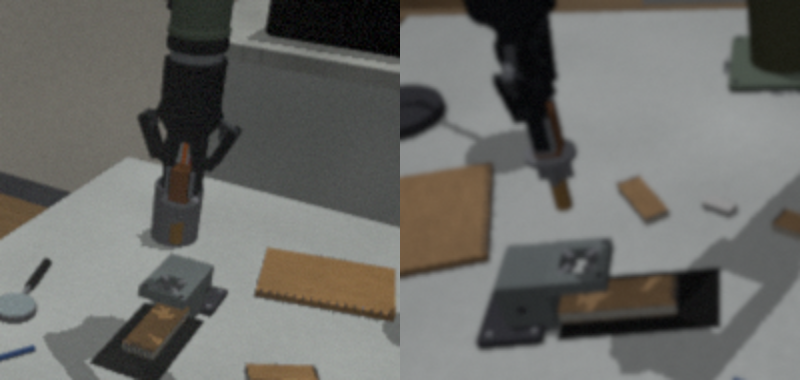

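View pics/g1.png

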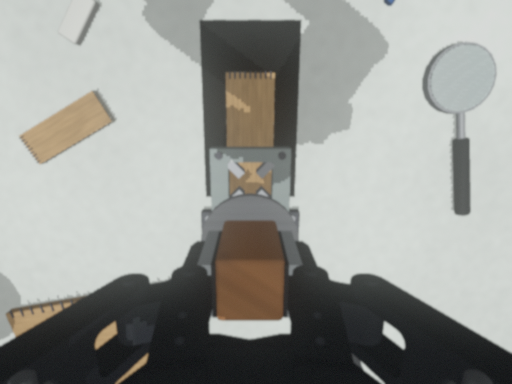

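The die is held, with its handle at (248,270) square to the jaws and the flange arc's front edge at about (250,196). The pad and hole look right in all views. I'll check offset and tilt in hand numerically from those edges.

Run:
```python
from h import *
f=np.load('pics/g1.npz'); im,d=f['im'],f['d']; p=optics.camera_params('wrist'); T=np.array(p['T_tool_cam']);K=np.array(p['mtx'])
v,u=np.mgrid[:384,:512]; C=np.stack([u,v,np.ones_like(u)],-1)@np.linalg.inv(K).T*d[...,None]; P=C@T[:3,:3].T+T[:3,3]
sel=lambda z0,z1,m: m&(d>0)&(P[...,2]>z0)&(P[...,2]<z1)&(abs(P[...,1])<40)
hsv=cv2.cvtColor(im,cv2.COLOR_RGB2HSV); brown=(hsv[...,1]>110)&(hsv[...,0]<20)&(u>205)&(u<295)&(v>215)&(v<325)
# front face rows: print profile along column 250 (tool x,z)
for r in range(190,325,6): print(r,P[r,250].round(1),P[r,235].round(1),P[r,265].round(1))
F=sel(25,40,~brown)&(v>185); Q=P[F]
A_=np.c_[Q[:,:2],np.ones(len(Q))]; co=np.linalg.lstsq(A_,Q[:,2],rcond=None)[0]; print('flange plane z=ax+by+c',co.round(3),len(Q),'xmax',Q[:,0].max().round(1),'y range',Q[:,1].min().round(1),Q[:,1].max().round(1))
```

```text
190 [-1.950e+01 -1.000e-01  2.135e+02] [ -9.4 -14.4 174.2] [ -9.3  14.1 174.1]
196 [24.8 -0.3 30.1] [23.7 -7.8 34. ] [23.9  7.1 33.4]
202 [20.9 -0.3 32.9] [21.7 -7.6 30.3] [21.9  7.  29.9]
208 [18.6 -0.3 30.3] [18.3 -7.7 31.3] [18.4  7.1 31.2]
214 [15.2 -0.3 31.3] [15.4 -7.7 30.6] [15.4  7.1 30.6]
220 [13.1 -0.3 28.2] [12.8 -7.7 29.3] [13.   7.1 28.6]
226 [13.1 -0.3 20.3] [13.  -7.3 20.3] [13.2  6.7 19.8]
232 [13.1 -0.3 12.9] [12.9 -7.  13.3] [13.5  6.3 11.7]
238 [13.  -0.3  6.2] [13.3 -6.6  5.7] [13.1  6.   6.1]
244 [12.9 -0.3  0.3] [13.5 -6.3 -0.9] [12.8  5.8  0.7]
250 [13.  -0.3 -5.4] [12.7 -6.2 -4.9] [12.8  5.5 -5. ]
256 [ 13.1  -0.3 -10.9] [ 13.1  -5.9 -10.9] [ 13.5   5.2 -11.7]
262 [ 11.8  -0.3 -13. ] [ 12.6  -5.7 -14.6] [ 12.1   5.1 -13.7]
268 [  9.5  -0.3 -13.4] [  9.8  -5.8 -13.9] [ 10.5   5.1 -15.2]
274 [  7.6  -0.3 -14.2] [  8.   -5.8 -14.9] [  7.1   5.2 -13.4]
280 [  5.4  -0.3 -14.8] [  5.   -5.8 -14. ] [  5.3   5.2 -14.5]
286 [  2.4  -0.3 -13.9] [  3.   -5.8 -14.8] [  2.6   5.2 -14.1]
292 [ -0.1  -0.3 -13.9] [  0.3  -5.9 -14.5] [  0.4   5.2 -14.7]
298 [ -2.2  -0.3 -14.4] [ -2.6  -5.9 -14. ] [ -3.2   5.4 -13. ]
304 [ -5.3  -0.3 -13.7] [ -5.1  -6.  -14.1] [ -4.4   5.3 -15.1]
310 [ -7.4  -0.3 -14.4] [ -7.3  -6.  -14.5] [ -7.8   5.4 -13.8]
316 [-10.   -0.3 -14.4] [-10.4  -6.  -13.9] [ -9.7   5.4 -14.8]
322 [-195.6    0.   228. ] [-196.5  -19.   229.1] [-196.2   19.   228.8]
flange plane z=ax+by+c [ 6.4000e-02 -2.0000e-03  2.9765e+01] 2391 xmax 25.2 y range -25.2 24.2
```

The die sits centred in the jaws: front face at x = 13.0 mm over its whole height (no tilt) and top at -14 mm. Now I'll insert it, watching force and height.

```bash
cat > ins.py <<'E'
from h import *
b=np.pi/2+A; off=np.zeros(2)
ctrl.move_l([*H,165],down(b),vel=120); ctrl.hold(.2)
s=st('165'); off=H-np.array(s['eef_pos'])[:2]; 
R=np.array(s['eef_rot']); print('yaw',np.degrees(np.arctan2(R[1,0],R[0,0])).round(2),'tilt',R[:,2].round(4))
r=ctrl.move_l([*(H+off),130],vel=60,threshold=10); s=st('130 %s'%r)
if not r:
    off+=H-np.array(s['eef_pos'])[:2]; ctrl.move_l([*(H+off),130]); ctrl.hold(.2); st()
    r=ctrl.move_l([*(H+off),114],vel=25,threshold=8); st('114 %s'%r)
E
python3 ins.py
```

```text
165 t 27.89 p [ 587.4 -232.5  166.4] F [ 0.2 -0.5 -3. ] w 25.3
yaw 93.3 tilt [ 0.0022 -0.0012 -1.    ]
130 False t 28.62 p [ 585.7 -231.6  129.8] F [ 0.9 -0.3 -2.2] w 25.3
 t 29.07 p [ 586.8 -232.3  130.2] F [ 0.6  0.2 -2.2] w 25.3
114 False t 29.87 p [ 586.9 -232.3  114. ] F [ 0.5  0.1 -1.7] w 25.4
```

It went in without contact and the splines are 12 mm into the keyways. Now pressing it home.

Run:
```python
from h import *
s=st(); p=np.array(s['eef_pos']); ctrl.gripper_to(15,100); ctrl.hold(.1)
for z in (106,103,102,101,100,99):
    c=ctrl.move_l([p[0],p[1],z],vel=15,threshold=30); ctrl.hold(.15); s=st('%s %s'%(z,c))
    if s['force'][2]>22: break
shot('side','f1s');shot('wrist','f1');shot('scene','f1c')
x=cv2.imread('pics/f1.png');y=cv2.imread('pics/f1s.png')[60:210,230:390];z=cv2.imread('pics/f1c.png')[120:240,60:220]
cv2.imwrite('pics/m4.png',np.hstack([cv2.resize(x,(400,300)),np.vstack([cv2.resize(y,(400,300)),cv2.resize(z,(400,300))])]) if 0 else np.vstack([np.hstack([cv2.resize(y,(400,300)),cv2.resize(z,(400,300))]),np.hstack([cv2.resize(x,(400,300)),np.zeros((300,400,3),np.uint8)])]))
```

```text
t 29.87 p [ 586.9 -232.3  114. ] F [ 0.5  0.1 -1.7] w 25.4
106 False t 31.02 p [ 587.1 -232.5  106.5] F [-2.3  0.   4.2] w 24.7
103 False t 31.52 p [ 587.2 -232.5  103.6] F [-2.4  1.   7.5] w 24.8
102 False t 31.92 p [ 587.2 -232.6  103.3] F [-2.4  1.1  9.7] w 24.8
101 False t 32.32 p [ 587.2 -232.5  103.3] F [-4.4  1.6 14. ] w 25.1
100 False t 32.72 p [ 587.3 -232.6  103.3] F [-6.4  2.8 18.3] w 24.9
99 False t 33.12 p [ 587.3 -232.6  103.3] F [-8.6  4.  22.6] w 24.8
```

View pics/m4.png

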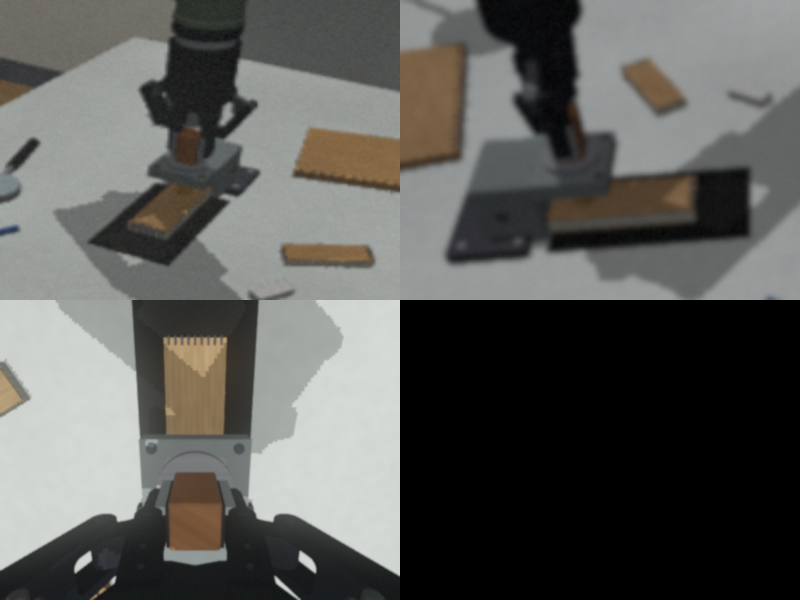

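The flange is down on the head, and TCP z stayed at 103.3 mm while force rose from 9.7 to 22.6 N, which is a hard stop. At the grasp TCP was 107.3 with the shoulder at 70, so home should read 103.3, and it does. I'll check flange height and pad numerically, then hand in.

Run:
```python
from h import *
f=np.load('pics/f1.npz'); s=dict(eef_pos=f['pos'],eef_rot=f['rot']); c=cam('wrist',s); P=cloud(c,f['d'])
q=P-np.array([*H,0]); r=np.hypot(q[...,0],q[...,1]); fl=(r<24)&(r>19)&(q[...,1]>12)&(f['d']>0)
hd=(r>27)&(r<33)&(q[...,1]>15)&(f['d']>0)&(P[...,2]>55)
print('flange top z',np.median(P[fl][:,2]).round(1),'head top z',np.median(P[hd][:,2]).round(1),'(want diff 5)')
hsv=cv2.cvtColor(f['im'],cv2.COLOR_RGB2HSV); m=(hsv[...,1]>80)&(hsv[...,0]<25)&(abs(P[...,2]-17)<5)&(abs(q[...,0])<40)
L=(ray(c,np.argwhere(m)[:,::-1],16)[:,:2]-(H+30*X))@np.c_[X,[np.cos(A),np.sin(A)]]
L=L[L[:,0]<-70];print('pad rear',np.percentile(L[:,0],.3).round(1),'y',L[:,1].min().round(1),L[:,1].max().round(1))
st('final'); ctrl.finish_job(); st('after')
```

```text
flange top z 161.4 head top z 67.8 (want diff 5)
pad rear -129.9 y -24.2 24.0
final t 33.27 p [ 587.3 -232.6  103.3] F [-8.4  4.8 22. ] w 25.0
the job is handed in; nothing more can be done
the job is handed in; nothing more can be done
```

The job is handed in: the pad is in the throat against the column, and the square-handled die was pressed home and still held down when I finished. The clock read about 33 s of the allowed 61 s; no verdict was reported.

- **Pad:** I pinched it across its width, slid it flat and pushed it against the column. A second, firmer push did not move it. The last look puts its rear end 129.9 mm from the column (130 mm means touching), centred to about 0.1 mm and straight.
- **Die:** It sat centred and upright in the jaws. I turned it 39.65° to line up the splines, and it meshed without any contact force.
- **Pressed home:** Pushing further, the arm stopped at 103.3 mm. That matches the height worked out from the grasp for the shoulder resting on the head. The push was about 24 N in all, with the grip set to 100 N. I had no direct reading of the foot's travel or its force on the pad.
- **Check that failed:** My depth check of the flange height gave 161 mm, which is impossible. The sample mask probably caught the gripper, and I did not redo it. The claim that the die is home rests on the hard stop, the matching heights and the last picture.
- **Small sideways load:** At the end there was about 9 N of side force, with the tool roughly 0.9 mm from the measured hole centre, which is within the 3 mm limit.
- **Other things:** I saw nothing else moved in the pictures, but did not measure the other objects again.

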